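Load a brass blank into a spring-clip engraving holder

ROBOT

A 6-joint arm with a two-finger parallel gripper is mounted at the origin on the work surface. World frame = base frame: x ahead of the robot, y to its left, z up, the work surface at z = 0. Lengths are in m, angles in rad, forces in N, time in s.
With the tool pointing down it reaches from about 0.35 to 0.875 m from the base axis. Payload 15.5 kg.
Tool frame: the origin (TCP) lies midway between the tips of the shut fingers; the grasp point (between the pads) lies env.tcp_to_grasp behind it (env.tcp_to_grasp is the distance from the TCP to the grasp point, in m); x points along the fingers, z is the direction in which the jaws open and shut, and the axes are right-handed (so a half turn about x gives the same grasp; the last joint's range is limited). The gripper opens to 85 mm and grips with 20 to 120 N. Pads are 22 mm wide; open, the fingers measure 114 mm over their backs; the gripper's body (76 mm by 85 mm) begins 54 mm behind the grasp point. The pads swing forward as they close: fully open they stand 13 mm farther back than shut.
Start: joints at [-1.23, 0.494, 1.345, -0, 1.302, -0.096], TCP at [0.264, -0.567, 0.201] pointing down, gripper open.
Joint ranges: [-2.91, 2.91], [-0.82, 2.16], [0.22, 2.67], [-1.22, 4.37], [0.12, 2.79], [-3.08, 3.08]. Speed limits (rad/s): [1.89, 1.89, 2.57, 3.01, 3.01, 3.01].

INTERFACE

Orientations are given as a unit quaternion [x, y, z, w].
In Python, from bench import env, snapshot, camera_params, finish_job gives the robot as it stands.
- The arm moves only by the tool drive_tool, never from a script. Its argument "motion" is a list of rows, each an object of numbers: "grip": the opening, from -1 (shut) to 1 (fully open), so that 0 is half open; "x", "y", "z": the shift along the tool's x, y, z in cm; "spin": the turn about the tool's x in degrees. A call has exactly 5 rows; each row is the pose to reach, as a shift and turn from the pose commanded when the call began, along the tool's axes at that moment; what a row does not reach only later rows make up. A row lasts 1/8 s, in which the tool goes at most 62.5 mm and 10.7 degrees, less where a joint would pass 70% of its speed; a pose out of reach is approached as far as the arm can. A call with a gripper value outside its range is refused whole. The fingers move at their own pace and stop on an object; "squeeze" is the grip in N (left out, the last holds). Time passes only in rows, so rows that repeat a pose let the fingers close, or fill a call up. It gives the time, the measured TCP pose, the force and the opening at its end, in the units of the state.
- env.state(): the state, without advancing time (a new reading comes with each control period).
- snapshot(name): name is "scene" or "top" or "wrist"; returns (picture, depth): 384x512x3 uint8, red, green, blue; 384x512 float32, m along the optical axis (not along the pixel's ray), 0 where there is no reading.
- camera_params(name): a dict with "fx", "fy", "cx", "cy" (pixels), "origin" and "orientation" of the camera in the world; the wrist camera has in their place "hand_eye" (4x4, takes a point from camera to tool coordinates, whose origin is the TCP and whose axes are the tool frame's). Camera axes: x right, y down, z forward; pixel columns grow to the right and rows downward; lengths in m; the calibration is good to about 2 mm. A picture is of the moment at which its call begins: read the wrist's pose just before it. camera_params takes no time and is no camera call.
- finish_job(): hands the job in, once; it reports no verdict.
The state is a dict: "time": time; "joint_pos": joint angles; "joint_velocities": joint speeds; "joint_torque": joint torques, N m; "position": TCP position; "tool_rot": TCP orientation; "force": force on the tool from outside, world axes, zero at the start; "torque": the same for the moment, N m; "opening": opening from 0.0 (shut) to 1.0 (fully open).
Only numpy, scipy, OpenCV 4.12 (cv2) and the standard library are available. Lean on these libraries where they do the work, as an engineer would, in place of code of your own. Each camera call takes 0.05 s, during which the arm holds its last target. There are 200 camera calls.

TASK

Load the brass blank into the spring-clip engraving holder: press the clip's red tail down with one fingertip and, keeping it held down, push the blank along its channel under the raised jaw with the other fingertip until it is fully home against the stop. Only then let the tail up, so that the jaw closes on the blank and clamps it there; the jaw must not drag over the polished brass on the way in. Nothing is to be picked up: the blank is only pushed, flat on the channel floor, and everything else on the bench stays where it is.

Things in the scene. Friction and masses are not known exactly. Their poses are not given: they have to be found in the camera images.
- holder: dark steel engraving holder, screwed to the bench; foot plate 198 x 100 x 8 mm. Origin on the bench below the middle of the stop's face; +x is the way the blank is pushed, +z up. The channel floor, 20 mm above the bench, runs from x = -115 mm to the stop (x = 0) and is 36.6 mm wide between guide strips 4 mm high, 12 mm wide. Beyond x = 12 mm: only the foot plate and the clip's tail above it.
- stop (a point): middle of the foot of the stop's face, on the channel floor (x = 0, y = 0); axes as the holder's. The stop is a bar 6 mm high, from x = 0 to 4 mm. Behind it two ears (x 2 to 12 mm, y = +-17 to 20 mm, tops 34 mm above the bench) carry the clip's pin at x = 8 mm, 28 mm above the bench
- clip (a joint): turn of the spring clip about its pin, rad: 0 = at rest, jaw lip on the channel floor; grows as the tail is pressed; 0.52 = tail level, lip 11 mm above the floor; 0.64 = end of travel; about 0.29 = jaw resting on the 6 mm blank. A spring returns it: pressed 25 mm beyond the pin, the tail starts to move at 2.5 N and is level at 8 N; half that at 50 mm
- tail_top (a point): middle of the upper face of the clip's red tail, a flat plate 49 mm long, 30 mm wide. At rest it rises away from the pin at 0.52 rad, its far end 49 mm above the bench. Pressed to clip = 0.52 it is level from x = 13 to 62 mm (holder frame), its upper face 1 mm above the channel floor, so both fingertips can then be at one height; a fingertip may slide along it
- jaw_lip (a point): middle of the lower edge of the clip's steel jaw, 28 mm wide, which reaches over the channel from the pin; at rest the lip stands on the channel floor at x = -12 mm, its front face at x = -13.5 mm (holder frame)
- blank_mid (a point): centre of the loose brass blank, a flat plate 36 (its x, along the channel) x 34 x 6 mm, about 62 g, lying flat in the channel in front of the clip; axes as the holder's at the start. Home is x = -18 mm in the holder's frame, 23 mm above the bench; at the start x is between -78 and -44 mm
- spare_plate: bright steel plate 60 x 40 x 5 mm lying on the bench beside the holder; origin at the centre of its underside
- wax_tin: round tin, 63 mm across and 22 mm tall, green lid, beside the holder; origin at the centre of its underside
- pencil: flat blue carpenter's pencil, 175 x 14 x 7 mm, lying beside the holder along its own x; origin on the bench near its middle
- sanding_block: cork block 90 x 55 x 30 mm; origin at the centre of its underside
- mallet: black-headed mallet lying on the bench (head 100 mm along its y, 42 mm across; wooden handle 235 mm towards its -x); origin below the head
- try_square: joiner's square lying flat (dark stock 110 mm along its y, 14 mm tall; steel blade 150 mm along its +x); origin below the stock
- paste_jar: amber jar with white cap, 60 mm across and 75 mm tall; origin at the centre of its underside
Mind the look-alikes: they are no part of the job. Of the things that look like the part that bears blank_mid, the smallest one is meant.

How it is judged:
On the way, in this order (a step that is already met when the one before it is completed fails the run):
1. a finger holds the clip's tail down, the jaw raised clear, with the blank still outside the jaw (contact force between the fingers and clip above 0.5 N and value of joint clip above 0.33 rad and x of blank_mid in the frame of holder below -0.027 m), for 0.1 s.
2. the blank reaches the stop while the finger still holds the clip down (contact force between the fingers and clip above 0.5 N and value of joint clip above 0.33 rad and x of blank_mid in the frame of holder above -0.0205 m), for 0.1 s.
At the end, for the whole second after the job is handed in: The blank lies flat on the channel floor within 2.5 mm of the stop, at rest, with the clip released and its jaw pressing on the blank (at least 1.5 N, clip between 0.2 and 0.33 rad); every other thing on the bench is within 20 mm of where it was (x of blank_mid in the frame of holder above -0.0205 m and z of blank_mid in the frame of holder below 0.0255 m and angle between blank_mid's own z axis and vertical below 0.06 rad and value of joint clip between 0.2 and 0.33 rad and contact force between clip and blank above 1.5 N and linear speed of blank below 0.01 m/s and distance of each of spare_plate, wax_tin, pencil, sanding_block, mallet, try_square, paste_jar from where it was at the start of the episode below 0.02 m); the robot touches nothing.
It fails at once if the blank is lifted or tipped off the channel floor (more than 6 mm up, or more than 0.2 rad over) (z of blank_mid in the frame of holder above 0.029 m or angle between blank_mid's own z axis and vertical above 0.2 rad).
It fails at once if the blank is moved while the jaw presses on its face before it is home (x of blank_mid in the frame of holder between -0.0265 and -0.022 m and contact force between clip and blank above 1 N and linear speed of blank above 0.012 m/s).
It fails at once if another thing on the bench is moved more than 20 mm (distance of any of spare_plate, wax_tin, pencil, sanding_block, mallet, try_square, paste_jar from where it was at the start of the episode above 0.02 m).
It also fails if it takes over 45 s, if anything falls off the work surface, if the arm or the gripper's body presses on something with over 40 N, if the wrist force passes 120 N, or if a joint passes its speed limit or range.

## Working session

There is one attempt and no reset: what is moved stays moved. The work goes in short steps, Python scripts to look and compute and a tool call to move; the robot and the scene stay as the last step left them, time stands still between calls to the robot, and variables do not carry over. Pictures are saved under pics/ and viewed, about 8 in all and at most 12, crops included, and the job is handed in when it is done.

Besides the shell and the picture viewer there is one more tool, called after "Request:" as name(argument=value, ...) on one line, values as JSON. drive_tool: Moves the arm, as the interface text tells. Its arguments: {"type":"object","properties":{"motion":{"type":"array"},"squeeze":{"type":"number"}},"required":["motion"]}

```bash
mkdir -p pics
cat > h.py <<'E'
import numpy as np,cv2
from scipy.spatial.transform import Rotation as R
from bench import env,snapshot,camera_params
def ray(name,u,v,c=None):
    c=camera_params(name); o=np.array(c["origin"]); q=c["orientation"]
    M=R.from_quat(q).as_matrix() if np.array(q).size==4 else np.array(q)
    return o,M@np.array([(u-c["cx"])/c["fx"],(v-c["cy"])/c["fy"],1])
def onplane(name,u,v,z):
    o,d=ray(name,u,v); return o+d*(z-o[2])/d[2]
E
python3 - <<'E'
from h import *
print(camera_params("top"));print(camera_params("scene"));print(camera_params("wrist"));print(env.state(),env.tcp_to_grasp)
for n in("top","scene"):
    p,d=snapshot(n); cv2.imwrite(f"pics/{n}.png",p[...,::-1]); np.save(n,d); np.save(n+"p",p)
E
```

```text
{'fx': 480.11229653258397, 'fy': 480.11229653258397, 'cx': 265.08336861576373, 'cy': 196.52474156351016, 'origin': array([0.39291151, 0.0211785 , 1.33325223]), 'orientation': array([-0.70507243,  0.70794502, -0.02632923,  0.03151972])}
{'fx': 441.57307154602313, 'fy': 441.57307154602313, 'cx': 251.14775295825038, 'cy': 186.55434337690522, 'origin': array([0.96399389, 0.36946169, 1.04619849]), 'orientation': array([ 0.40604773,  0.87520273, -0.23682545, -0.11427652])}
{'fx': 306.1136899144057, 'fy': 306.1136899144057, 'cx': 254.9836248199157, 'cy': 190.28619543701947, 'hand_eye': array([[ 5.53200903e-04, -2.80647216e-01,  9.59810832e-01,
        -1.73058642e-01],
       [ 2.89790250e-04, -9.59810894e-01, -2.80647401e-01,
         7.10258345e-02],
       [ 9.99999805e-01,  4.33398217e-04, -4.49639427e-04,
        -4.47193383e-04],
       [ 0.00000000e+00,  0.00000000e+00,  0.00000000e+00,
         1.00000000e+00]])}
{'time': 0.0, 'joint_pos': array([-1.23053067e+00,  4.94161802e-01,  1.34616361e+00, -1.91633013e-05,
        1.30249533e+00, -9.55194396e-02]), 'joint_velocities': array([-0.00106498, -0.0009277 , -0.00127869,  0.00097117,  0.00072729,
       -0.00032606]), 'joint_torque': array([ 3.31632553e-03, -8.82155800e+01, -3.83858764e+01,  1.50228097e-04,
        1.03223836e-02, -3.93621724e-05]), 'position': array([ 0.26367358, -0.5662021 ,  0.20040257]), 'tool_rot': array([ 0.38035187,  0.59661092, -0.37982766,  0.59591847]), 'force': array([ 0.10082997, -0.23943994,  0.23053474]), 'torque': array([ 0.01587987, -0.00526326,  0.02747783]), 'opening': 0.993116478865626} 0.0187
```

View pics/top.png

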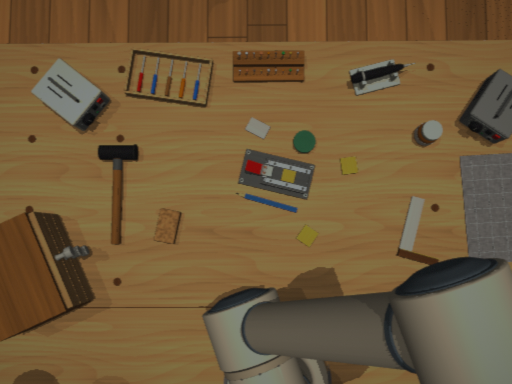

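View pics/scene.png

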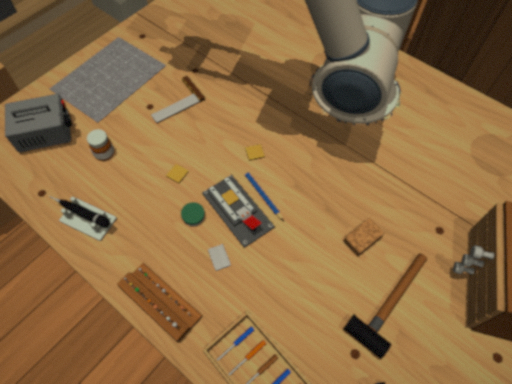

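The blank candidates in the top view are (289,175) in the holder's channel, (348,165) loose on the bench and (307,235) loose on the bench. The one in the channel fits the description. I'll check it in a close crop.

Run:
```python
from h import *
p=np.load("topp.npy"); c=p[130:220,225:365]
cv2.imwrite("pics/crop.png",cv2.resize(c,None,fx=5.6,fy=5.6,interpolation=cv2.INTER_CUBIC)[...,::-1])
for n,z in(("top",0.026),("scene",0.026)):
    p=np.load(n+"p.npy"); hsv=cv2.cvtColor(p,cv2.COLOR_RGB2HSV)
    for nm,lo,hi in(("yel",(20,120,110),(32,255,255)),("red",(0,170,110),(6,255,255)),("red2",(174,170,110),(180,255,255)),):
        m=cv2.inRange(hsv,lo,hi); k,l,s,ce=cv2.connectedComponentsWithStats(m)
        for i in range(1,k):
            if 25<s[i,4]<600: print(n,nm,s[i],ce[i].round(1),onplane(n,*ce[i],z).round(4), cv2.minAreaRect(np.argwhere(l==i)[:,::-1].astype(np.float32)))
    # dark foot plate
p=np.load("topp.npy"); hsv=cv2.cvtColor(p,cv2.COLOR_RGB2HSV)
roi=np.zeros(p.shape[:2],np.uint8); roi[140:210,228:325]=1
m=((hsv[...,1]<80)&(p.max(2)<125)).astype(np.uint8)*roi
m=cv2.morphologyEx(m,cv2.MORPH_OPEN,np.ones((3,3)))
cs,_=cv2.findContours(m,0,2); c=max(cs,key=cv2.contourArea)
r=cv2.minAreaRect(c); print(r)
b=cv2.boxPoints(r); W=np.array([onplane("top",*q,0.008) for q in b]); print(W.round(4), np.linalg.norm(np.diff(W,axis=0),axis=1), W.mean(0))
```

```text
top yel [305  64  34  12 166] [321.3  69.9] [ 0.854  -0.1276  0.026 ] ((321.79998779296875, 69.9000015258789), (9.17060375213623, 33.83636474609375), 71.56504821777344)
top yel [ 0 67 30  3 40] [12.2 67.3] [0.8669 0.7385 0.026 ] ((14.433731079101562, 67.0390625), (1.926458477973938, 29.06888198852539), 86.05481719970703)
top yel [451  66  25   7  67] [459.9  69.5] [ 0.8527 -0.5131  0.026 ] ((463.0, 69.0), (24.0, 6.0), 0.0)
top yel [504  69   8   5  28] [508.4  70.6] [ 0.8487 -0.6475  0.026 ] ((507.5, 71.0), (4.0, 7.0), 90.0)
top yel [216  71  15   4  28] [222.8  71.8] [0.8504 0.1474 0.026 ] ((223.0, 72.5), (3.0, 14.0), 90.0)
top yel [13 72 18  3 33] [22.3 72.6] [0.8515 0.7096 0.026 ] ((21.5, 73.0), (2.0, 17.0), 90.0)
top yel [ 85  72  42   5 102] [110.2  74. ] [0.846  0.4624 0.026 ] ((105.5, 74.0), (4.0, 41.0), 90.0)
top yel [159  75   9   8  56] [162.5  78.8] [0.8314 0.3159 0.026 ] ((163.0, 78.5), (7.0, 8.0), 90.0)
top yel [172  75  10   7  58] [176.4  77.6] [0.8345 0.2771 0.026 ] ((176.5, 78.0), (6.0, 9.0), 90.0)
top yel [186  75  11  13  90] [190.4  80.7] [0.8254 0.2378 0.026 ] ((
[... 15373 characters left out ...]
1446533203, 364.756103515625), (12.337726593017578, 4.997560501098633), 38.65980911254883)
scene yel [261 373  12  11  53] [265.4 378.2] [0.843  0.3177 0.026 ] ((265.7500305175781, 377.2500305175781), (11.31370735168457, 7.77817440032959), 45.0)
scene red [244 216  17  13 128] [252. 222.] [0.5787 0.0581 0.026 ] ((252.00003051757812, 222.00003051757812), (12.727920532226562, 11.31370735168457), 45.0)
((276.17596435546875, 173.66094970703125), (70.31999206542969, 35.206321716308594), 13.392498970031738)
[[ 0.5406  0.1061  0.008 ]
 [ 0.6368  0.0834  0.008 ]
 [ 0.5899 -0.107   0.008 ]
 [ 0.4945 -0.0833  0.008 ]] [0.09876361 0.19606406 0.09837942] [ 5.65448394e-01 -2.17338509e-04  8.00000000e-03]
```

View pics/crop.png

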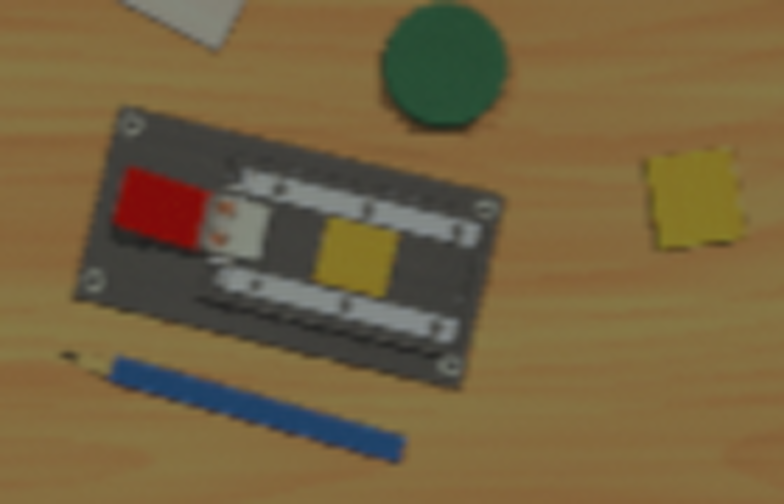

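The crop shows the smallest brass plate in the channel (crop ≈(355,255)), with the clip and its red tail to the left at (165,210). So this is the blank, and holder +x runs to image left, which is world +y. Next I'll work out the first move, to hover above the holder.

```bash
cat >> h.py <<'E'
def togo(target_xyz, yawdir):
    s=env.state(); M=R.from_quat(s["tool_rot"]).as_matrix()
    d=M.T@(np.array(target_xyz)-s["position"])*100
    print("pos",s["position"].round(4),"shift cm",d.round(2),"M",M.round(3).tolist(),"j",s["joint_pos"].round(3),"t",s["time"])
    for sg in(1,-1):
        v=M.T@(sg*np.array(yawdir)); print("spin for z=%+d holder x"%sg, np.degrees(np.arctan2(-v[1],v[2])).round(2))
E
python3 - <<'E'
from h import *
a=np.radians(76.2); ex=np.array([np.cos(a),np.sin(a),0])
togo([0.565,0,0.20],ex)
E
```

```text
pos [ 0.2637 -0.5662  0.2005] shift cm [  0.09  51.22 -38.61] M [[-0.0, 0.907, 0.422], [0.001, 0.422, -0.907], [-1.0, 0.0, -0.001]] j [-1.23   0.494  1.346 -0.     1.303 -0.095] t 0.1
spin for z=+1 holder x -141.23
spin for z=-1 holder x 38.77
```

Request:
drive_tool(motion=[{"y":4,"z":-3,"spin":4,"grip":1},{"y":8,"z":-6,"spin":8,"grip":1},{"y":13,"z":-10,"spin":15,"grip":1},{"y":18,"z":-13.5,"spin":23,"grip":1},{"y":22,"z":-16.5,"spin":30,"grip":1}])

```text
schema error: expected keys grip, x, y, z, spin
```

Run:
```python
from h import *
a=np.radians(76.2); ex=np.array([np.cos(a),np.sin(a),0])
togo([0.565,0,0.20],ex)
```

```text
pos [ 0.2637 -0.5662  0.2005] shift cm [  0.09  51.22 -38.61] M [[-0.0, 0.907, 0.422], [0.001, 0.422, -0.907], [-1.0, 0.0, -0.001]] j [-1.23   0.494  1.346 -0.     1.303 -0.095] t 0.1
spin for z=+1 holder x -141.23
spin for z=-1 holder x 38.77
```

Request:
drive_tool(motion=[{"x":0,"y":4,"z":-3,"spin":4,"grip":1},{"x":0,"y":8,"z":-6,"spin":8,"grip":1},{"x":0,"y":13,"z":-10,"spin":15,"grip":1},{"x":0,"y":18,"z":-13.5,"spin":23,"grip":1},{"x":0,"y":22,"z":-16.5,"spin":30,"grip":1}])

```text
time: 0.72
position: [0.3943, -0.3219, 0.2009]
tool_rot: [0.522, 0.477, -0.522, 0.476]
force: [0.6, 0.6, -0.8]
opening: 0.998
```

Run:
```python
from h import *
a=np.radians(76.2); ex=np.array([np.cos(a),np.sin(a),0])
togo([0.565,0,0.20],ex)
```

```text
pos [ 0.3943 -0.3219  0.2009] shift cm [  0.1   14.06 -33.62] M [[-0.0, 0.996, -0.092], [0.0, -0.092, -0.996], [-1.0, -0.0, -0.0]] j [-0.802  0.332  1.627  0.     1.184  0.86 ] t 0.725
spin for z=+1 holder x -171.45
spin for z=-1 holder x 8.55
```

Request:
drive_tool(motion=[{"x":0,"y":2.5,"z":-6,"spin":2,"grip":1},{"x":0,"y":5,"z":-12,"spin":4,"grip":1},{"x":0,"y":7.5,"z":-18,"spin":6,"grip":1},{"x":0,"y":10,"z":-24,"spin":8.5,"grip":1},{"x":0,"y":12,"z":-29,"spin":8.5,"grip":1}])

```text
time: 1.35
position: [0.5386, -0.045, 0.2009]
tool_rot: [-0.556, -0.437, 0.556, -0.437]
force: [0.6, -1.2, -0.5]
opening: 0.999
```

Request:
drive_tool(motion=[{"x":0,"y":1.2,"z":-4.8,"spin":0,"grip":1},{"x":0,"y":1.2,"z":-4.8,"spin":0,"grip":1},{"x":0,"y":1.2,"z":-4.8,"spin":0,"grip":1},{"x":0,"y":1.2,"z":-4.8,"spin":0,"grip":1},{"x":0,"y":1.2,"z":-4.8,"spin":0,"grip":1}])

```text
time: 1.98
position: [0.5606, -0.004, 0.2011]
tool_rot: [-0.556, -0.437, 0.556, -0.437]
force: [-0.7, -0.1, -0.4]
opening: 0.998
```

Run:
```python
from h import *
a=np.radians(76.2); ex=np.array([np.cos(a),np.sin(a),0])
togo([0.565,0,0.20],ex)
p,d=snapshot("wrist"); cv2.imwrite("pics/w1.png",p[...,::-1]); np.save("w1p",p); np.save("w1d",d)
```

```text
pos [ 0.5606 -0.004   0.2011] shift cm [ 0.11  0.33 -0.5 ] M [[-0.0, 0.972, -0.235], [-0.0, -0.235, -0.972], [-1.0, -0.0, 0.0]] j [-0.114  0.403  1.507 -0.     1.232  1.695] t 1.975
spin for z=+1 holder x -179.81
spin for z=-1 holder x 0.19
```

View pics/w1.png

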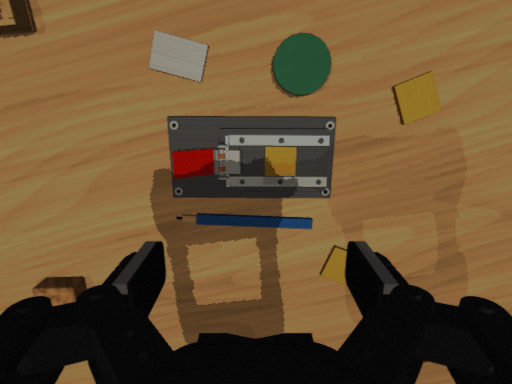

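The wrist view shows the holder nearly square to the image, with the blank at (281,161), the red tail at (193,163) and the jaw at (232,162). I'll convert these to world coordinates.

```bash
cat >> h.py <<'E'
def wray(u,v,s):
    c=camera_params("wrist"); H=np.array(c["hand_eye"]); M=R.from_quat(s["tool_rot"]).as_matrix()
    d=M@H[:3,:3]@np.array([(u-c["cx"])/c["fx"],(v-c["cy"])/c["fy"],1]); o=M@H[:3,3]+s["position"]; return o,d
def wpl(u,v,z,s):
    o,d=wray(u,v,s); return o+d*(z-o[2])/d[2]
E
python3 - <<'E'
from h import *
s=env.state(); p=np.load("w1p.npy"); hsv=cv2.cvtColor(p,cv2.COLOR_RGB2HSV)
def best(m,x0,y0,x1,y1):
    q=np.zeros_like(m);q[y0:y1,x0:x1]=m[y0:y1,x0:x1]
    cs,_=cv2.findContours(q,0,2);c=max(cs,key=cv2.contourArea);return c
foot=best(cv2.morphologyEx((((hsv[...,1]<90)|(p[...,0]<60))).astype(np.uint8),cv2.MORPH_CLOSE,np.ones((3,3))),160,105,345,205)
yel=best(cv2.inRange(hsv,(18,120,80),(32,255,255)),240,140,315,182)
red=best(cv2.inRange(hsv,(0,150,60),(8,255,255)),165,140,225,182)
strips=cv2.inRange(p,(130,130,130),(255,255,255))
s1=best(strips,220,130,340,150); s2=best(strips,220,173,340,190)
O=None
for nm,c,z in(("foot",foot,.008),("yel",yel,.026),("red",red,.035),("s1",s1,.024),("s2",s2,.024)):
    r=cv2.minAreaRect(c); b=cv2.boxPoints(r); W=np.array([wpl(u+0.0,v,z,s) for u,v in b]); L=np.linalg.norm(np.roll(W,-1,0)-W,axis=1)
    i=L.argmax(); dv=np.roll(W,-1,0)[i]-W[i]; print(nm,np.round(r[0],1),np.round(b).tolist(),"W",W.mean(0).round(4),"len",L[:2].round(4),"yaw",np.degrees(np.arctan2(dv[1],dv[0])).round(2)%180)
E
```

```text
Traceback (most recent call last):
ValueError: max() iterable argument is empty
```

Run:
```python
from h import *
s=env.state(); p=np.load("w1p.npy"); hsv=cv2.cvtColor(p,cv2.COLOR_RGB2HSV)
print(p[140,225:340:6].mean(1).round(), p[182,225:340:6].mean(1).round(), p[128,250],p[161,310])
def best(m,x0,y0,x1,y1):
    q=np.zeros_like(m);q[y0:y1,x0:x1]=m[y0:y1,x0:x1]
    cs,_=cv2.findContours(q,0,2);return max(cs,key=cv2.contourArea)
foot=best(cv2.morphologyEx((((hsv[...,1]<90)|(p[...,0]<60))).astype(np.uint8),cv2.MORPH_CLOSE,np.ones((3,3))),160,105,345,205)
yel=best(cv2.inRange(hsv,(18,120,80),(32,255,255)),240,140,315,182)
red=best(cv2.inRange(hsv,(0,150,60),(8,255,255)),165,140,225,182)
strips=cv2.inRange(p,(85,85,85),(255,255,255))
s1=best(strips,220,130,340,150); s2=best(strips,220,173,340,190)
for nm,c,z in(("foot",foot,.008),("yel",yel,.026),("red",red,.035),("s1",s1,.024),("s2",s2,.024)):
    r=cv2.minAreaRect(c); b=cv2.boxPoints(r); W=np.array([wpl(u,v,z,s) for u,v in b]); L=np.linalg.norm(np.roll(W,-1,0)-W,axis=1)
    i=L.argmax(); dv=np.roll(W,-1,0)[i]-W[i]; print(nm,np.round(r[0],1),np.round(b).tolist(),"W",W.mean(0).round(4),"len",L[:2].round(4),"yaw",np.degrees(np.arctan2(dv[1],dv[0])).round(2)%180)
```

```text
[116. 143. 143.  60. 144. 144. 144. 144. 143.  65. 143. 143. 143. 143.
 144. 144.  61. 143.  56.  95.] [ 38.  87.  86.  37.  86.  87.  86.  68.  69.  26.  69.  68.  98. 126.
 125. 110. 106.  54. 100. 103.] [40 40 37] [52 51 47]
foot [251.5 156.5] [[168.0, 116.0], [335.0, 116.0], [335.0, 197.0], [168.0, 197.0]] W [ 5.659e-01 -5.000e-04  8.000e-03] len [0.1943 0.0991] yaw 76.43
yel [280.5 160.5] [[265.0, 146.0], [296.0, 146.0], [296.0, 175.0], [265.0, 175.0]] W [ 0.5581 -0.0332  0.026 ] len [0.0352 0.0339] yaw 76.42
red [193.1 162.9] [[171.0, 151.0], [213.0, 147.0], [215.0, 175.0], [173.0, 178.0]] W [0.5805 0.0633 0.035 ] len [0.0473 0.0311] yaw 81.74
s1 [274.5 142. ] [[220.0, 135.0], [329.0, 135.0], [329.0, 149.0], [220.0, 149.0]] W [ 0.5804 -0.0312  0.024 ] len [0.1234 0.0159] yaw 76.42
s2 [309.5 181.5] [[293.0, 177.0], [326.0, 177.0], [326.0, 186.0], [293.0, 186.0]] W [ 0.5253 -0.0613  0.024 ] len [0.0388 0.011 ] yaw 76.42
```

Request:
drive_tool(motion=[{"x":0,"y":0.4,"z":4,"spin":0,"grip":-1},{"x":2,"y":0.4,"z":6.6,"spin":0,"grip":-1},{"x":6,"y":0.4,"z":6.6,"spin":0,"grip":-1},{"x":11,"y":0.4,"z":6.6,"spin":0,"grip":-1},{"x":14,"y":0.4,"z":6.6,"spin":0,"grip":-1}])

```text
time: 2.65
position: [0.5483, -0.0686, 0.0591]
tool_rot: [-0.555, -0.438, 0.556, -0.437]
force: [0.6, 0.5, -1.1]
opening: -0.005
```

```bash
cat >> h.py <<'E'
EX=np.array([.235,.972,0]);EY=np.array([-.972,.235,0]);H0=np.array([.5723,.0256,0])
def hf(P): d=np.array(P)-H0; return (np.array([d@EX,d@EY,d[2]])*1000).round(1)
E
python3 - <<'E'
from h import *
s=env.state();print(hf(s["position"]),s["opening"],s["force"])
p,d=snapshot("wrist"); cv2.imwrite("pics/w2.png",p[...,::-1])
E
```

```text
[-97.2   1.2  59.1] -0.005380245267267508 [ 0.607165    0.46708469 -1.10656811]
```

View pics/w2.png

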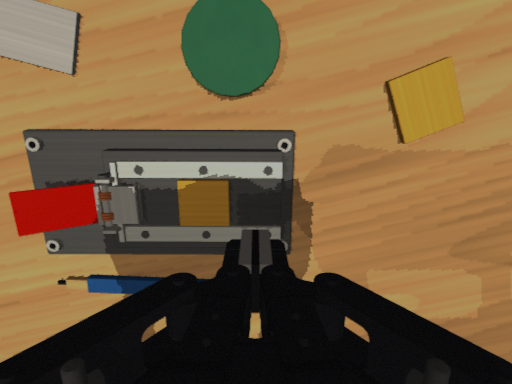

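The shut fingertips show at (255,235), about 34 px wide, so roughly 9 mm each side. The blank spans cols 178–230 and the strip ends at about col 283. I'll refine the positions from here.

Run:
```python
from h import *
s=env.state()
for nm,u,v,z in(("rear",230,203,.026),("front",178.5,203,.026),("stripend",283,170,.024),("stripend2",283,234,.024),("lipface",141,205,.024),("strip1top",200,162,.024),("strip2bot",200,242,.024),("footR",294,200,.008),("tailL far bottom",20,234,.049),("tailL far top",11,191,.049),("tipL",238,232,.0591),("tipR",272,232,.0591)):
    print(nm,hf(wpl(u,v,z,s)))
```

```text
rear [-79.4   0.8  26. ]
front [-43.4   0.9  26. ]
stripend [-116.1  -22.4   24. ]
stripend2 [-117.4   25.4   24. ]
lipface [-16.1   3.1  24. ]
strip1top [-59.5 -27.9  24. ]
strip2bot [-56.5  31.9  24. ]
footR [-126.6    4.6    8. ]
tailL far bottom [53.7 14.  49. ]
tailL far top [ 52.9 -14.8  49. ]
tipL [-86.7   7.9  59.1]
tipR [-107.3    7.9   59.1]
```

Request:
drive_tool(motion=[{"x":1.5,"y":0,"z":0,"spin":0,"grip":-1},{"x":2.8,"y":0,"z":0,"spin":0,"grip":-1},{"x":3.4,"y":0,"z":0,"spin":0,"grip":-1},{"x":3.4,"y":0,"z":0,"spin":0,"grip":-1},{"x":3.4,"y":0,"z":0,"spin":0,"grip":-1}])

```text
time: 3.32
position: [0.5497, -0.0683, 0.0275]
tool_rot: [0.556, 0.437, -0.555, 0.438]
force: [0.8, -0.4, 0.3]
opening: 0.0
```

Request:
drive_tool(motion=[{"x":0.4,"y":-0.1,"z":0,"spin":0,"grip":-1},{"x":0.4,"y":-0.1,"z":-0.6,"spin":0,"grip":-1},{"x":0.4,"y":-0.1,"z":-1.2,"spin":0,"grip":-1},{"x":0.4,"y":-0.1,"z":-1.8,"spin":0,"grip":-1},{"x":0.4,"y":-0.1,"z":-2.1,"spin":0,"grip":-1}])

```text
time: 3.95
position: [0.5534, -0.047, 0.023]
tool_rot: [0.555, 0.438, -0.555, 0.438]
force: [0.7, 0.5, -0.2]
opening: -0.003
```

Run:
```python
from h import *
s=env.state();print(hf(s["position"]),s["opening"],s["force"])
p,d=snapshot("wrist"); cv2.imwrite("pics/w3.png",p[...,::-1])
```

```text
[-75.    1.3  23. ] -0.002549189873037697 [ 0.69509471  0.50601078 -0.22974271]
```

View pics/w3.png

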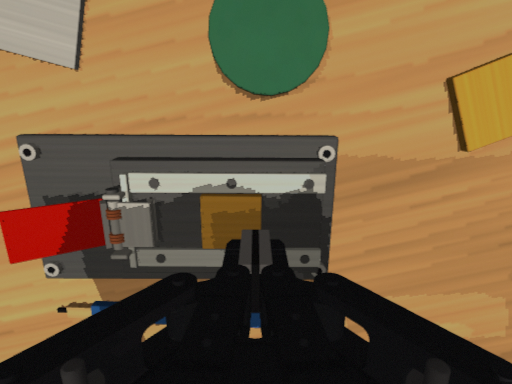

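The blank now spans cols 201–262 and the fingertips overlap it at (255,235), so I can't tell yet whether it moved. Depth will settle it.

Run:
```python
from h import *
s=env.state(); p,d=snapshot("wrist")
c=camera_params("wrist")
for nm,u,v,z in(("rear",262,210,.026),("front",201,210,.026),("stripend",326,183,.024),("lipface",154,225,.024)): print(nm,hf(wpl(u,v,z,s)))
print(s["position"],hf(s["position"]))
for u in(246,264,258,232,280,215):
  print(u,[(v,(lambda P:hf(P).tolist())((lambda o,dd:o+dd*d[v,u])(*wray(u,v,s)))) for v in (205,215,224,228,232,236,242,250,262)])
```

```text
rear [-78.8  -7.6  26. ]
front [-42.8  -7.5  26. ]
stripend [-116.   -23.7   24. ]
lipface [-13.5   2.9  24. ]
[ 0.55345112 -0.04690985  0.02302458] [-74.9   1.3  23. ]
246 [(205, [-69.4, -10.9, 26.6]), (215, [-69.4, -4.8, 26.8]), (224, [-69.3, 1.2, 26.2]), (228, [-69.3, 4.3, 25.0]), (232, [-70.4, -9.1, 60.9]), (236, [-70.6, -9.4, 66.0]), (242, [-70.7, -9.1, 71.7]), (250, [-71.0, -9.4, 79.9]), (262, [-71.2, -9.5, 90.1])]
264 [(205, [-80.1, -8.9, 20.6]), (215, [-80.2, -2.4, 20.6]), (224, [-80.3, 3.6, 20.5]), (228, [-80.3, 6.2, 20.6]), (232, [-79.1, -8.8, 60.2]), (236, [-78.9, -9.5, 66.1]), (242, [-78.7, -9.5, 72.4]), (250, [-78.5, -9.1, 79.3]), (262, [-78.3, -8.8, 88.8])]
258 [(205, [-76.4, -11.0, 26.7]), (215, [-76.5, -4.5, 26.0]), (224, [-76.5, 1.4, 25.6]), (228, [-76.5, 3.9, 25.9]), (232, [-76.2, -9.0, 60.7]), (236, [-76.1, -9.3, 65.7]), (242, [-76.1, -9.1, 71.6]), (250, [-76.0, -9.3, 79.6]), (262, [-75.9, -9.2, 89.5])]
232 [(205, [-61.2, -10.9, 26.5]), (215, [-61.0, -4.3, 25.6]), (224, [-61.0, 1.0, 26.8]), (228, [-61.0, 3.5, 26.9]), (232, [-61.0, 5.8, 27.5]), (236, [-60.8, 9.3, 25.7]), (242, [-63.8, -5.2, 63.6]), (250, [-64.4, -5.3, 71.9]), (262, [-65.2, -5.2, 82.4])]
280 [(205, [-90.0, -8.2, 18.5]), (215, [-90.1, -2.2, 19.9]), (224, [-90.2, 3.7, 20.2]), (228, [-90.2, 6.0, 21.1]), (232, [-90.3, 9.1, 20.0]), (236, [-90.5, 12.2, 19.3]), (242, [-86.6, -5.0, 63.1]), (250, [-86.0, -4.9, 71.2]), (262, [-85.2, -4.7, 81.4])]
215 [(205, [-51.4, -11.1, 27.2]), (215, [-50.9, -4.3, 25.7]), (224, [-50.8, 1.4, 25.9]), (228, [-50.7, 3.9, 26.1]), (232, [-50.8, 5.8, 27.5]), (236, [-50.5, 9.3, 25.8]), (242, [-50.5, 12.8, 26.8]), (250, [-50.0, 19.3, 24.4]), (262, [-49.7, 27.5, 24.7])]
```

The blank is unmoved, and depth puts the visible finger ends near z≈60 mm while the TCP reads 23 mm. I'll check this with the independent scene camera.

Run:
```python
from h import *
s=env.state(); p,d=snapshot("scene"); c=camera_params("scene")
o,_=ray("scene",0,0); M=R.from_quat(c["orientation"]).as_matrix()
def prj(P): q=M.T@(P-o); return np.array([c["cx"]+c["fx"]*q[0]/q[2],c["cy"]+c["fy"]*q[1]/q[2]]),q[2]
uv,z=prj(s["position"]); print("tcp px",uv,z); u,v=np.round(uv).astype(int)
for dv in range(-30,8,4):
    P=[]
    for uu in range(u-12,u+13,4): 
        oo,dd=ray("scene",uu,v+dv); P.append(hf(oo+dd*d[v+dv,uu]).round().astype(int).tolist())
    print(v+dv,P)
q=p[130:260,170:340].copy(); k=4.6
q=cv2.resize(q,None,fx=k,fy=k,interpolation=cv2.INTER_CUBIC); cv2.circle(q,tuple(int(a) for a in ((uv-[170,130])*k)),5,(0,255,255),2)
cv2.imwrite("pics/s2.png",np.clip(q[...,::-1].astype(float)*1.5,0,255).astype(np.uint8))
```

```text
tcp px [227.85485852 192.91799793] 1.1768330534075906
163 [[-58, -34, 219], [-51, -28, 222], [-44, -21, 225], [-42, -12, 219], [-40, -3, 214], [-38, 6, 208], [-147, 92, -1]]
167 [[-61, -34, 199], [-52, -28, 205], [-46, -21, 207], [-42, -13, 203], [-40, -4, 198], [-40, 7, 188], [-136, 84, -1]]
171 [[-104, -11, 107], [-52, -29, 190], [-48, -21, 187], [-42, -14, 189], [-40, -4, 182], [-38, 6, 174], [-125, 76, 0]]
175 [[-152, 14, 2], [-79, -15, 124], [-57, -17, 154], [-50, -10, 157], [-36, -7, 172], [-38, 5, 158], [-111, 66, 6]]
179 [[-141, 6, 2], [-134, 15, 2], [-59, -16, 132], [-61, -4, 118], [-62, 8, 105], [-29, -2, 158], [-32, 12, 141]]
183 [[-132, 0, 0], [-114, 2, 22], [-65, -14, 103], [-56, -8, 109], [-34, -10, 141], [-27, -3, 144], [-20, 4, 147]]
187 [[-111, -13, 19], [-104, -5, 21], [-72, -11, 72], [-48, -14, 107], [-32, -12, 127], [-17, -10, 145], [-77, 42, 11]]
191 [[-100, -20, 22], [-94, -12, 20], [-89, -2, 18], [-78, 4, 28], [-71, 12, 28], [-67, 22, 24], [-64, 33, 18]]
195 [[-87, -29, 27], [-82, -20, 24], [-75, -11, 25], [-69, -2, 25], [-62, 6, 26], [-56, 14, 26], [-52, 24, 22]]
199 [[-81, -33, 18], [-71, -26, 25], [-66, -18, 23], [-58, -10, 26], [-52, -1, 26], [-47, 8, 24], [-43, 18, 19]]
```

View pics/s2.png

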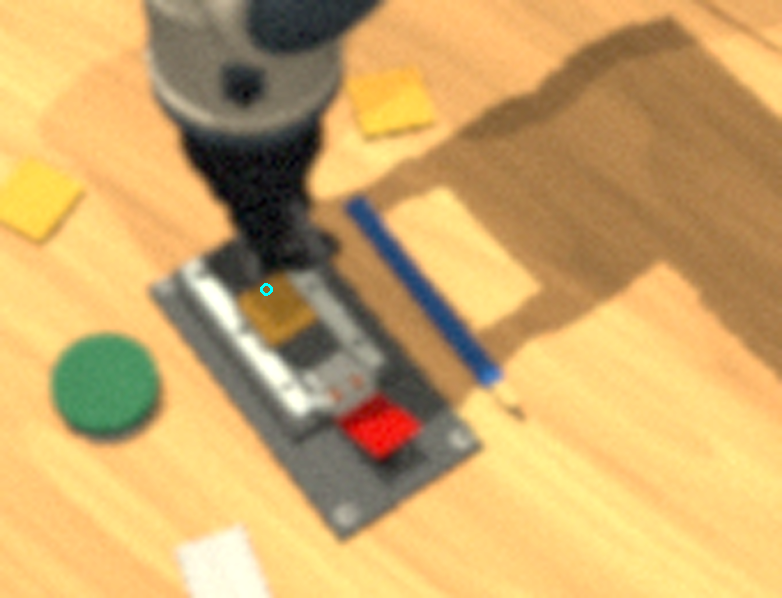

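Both cameras agree that the real fingertips end about 37 mm above the reported TCP. Nothing has been touched yet. I'll back off behind the blank, descend further, and measure the tip height again from close up.

Request:
drive_tool(motion=[{"x":0,"y":0,"z":1.2,"spin":0,"grip":-1},{"x":0,"y":0,"z":2.3,"spin":0,"grip":-1},{"x":1.5,"y":0,"z":2.3,"spin":0,"grip":-1},{"x":2.7,"y":0,"z":2.3,"spin":0,"grip":-1},{"x":2.7,"y":0,"z":2.3,"spin":0,"grip":-1}])

```text
time: 4.72
position: [0.547, -0.0696, -0.0054]
tool_rot: [-0.555, -0.438, 0.556, -0.437]
force: [-0.4, 0.6, 0.6]
opening: 0.0
```

```bash
cat >> h.py <<'E'
def prof(us,vs):
    s=env.state(); p,d=snapshot("wrist"); print("TCP",hf(s["position"]),"F",s["force"].round(1),"op",s["opening"])
    for u in us:
        print(u,[(v,*[float(k) for k in hf((lambda o,dd:o+dd*d[v,u])(*wray(u,v,s)))]) for v in vs])
    return p,d,s
E
python3 - <<'E'
from h import *
p,d,s=prof((246,264),(200,220,226,228,229,230,231,232,234,240))
E
```

```text
TCP [-98.4   2.3  -5.4] F [-0.4  0.6  0.6] op 0.0002927356725583677
246 [(200, -93.8, -21.5, 23.7), (220, -93.6, -9.4, 20.0), (226, -93.6, -6.3, 20.7), (228, -93.6, -5.1, 20.5), (229, -93.5, -4.1, 19.4), (230, -93.9, -8.2, 29.9), (231, -93.9, -8.2, 31.2), (232, -93.9, -8.1, 32.1), (234, -94.0, -8.3, 34.9), (240, -94.2, -7.9, 40.4)]
264 [(200, -102.7, -21.6, 23.9), (220, -102.9, -9.4, 20.0), (226, -103.0, -5.8, 19.4), (228, -103.0, -4.7, 19.6), (229, -102.9, -4.8, 21.1), (230, -102.6, -8.3, 30.2), (231, -102.6, -7.8, 30.2), (232, -102.6, -8.0, 31.9), (234, -102.5, -8.2, 34.5), (240, -102.3, -8.3, 41.2)]
```

Request:
drive_tool(motion=[{"x":0.65,"y":0,"z":0,"spin":0,"grip":-1},{"x":0.65,"y":0,"z":-0.7,"spin":0,"grip":-1},{"x":0.65,"y":0,"z":-1.4,"spin":0,"grip":-1},{"x":0.65,"y":0,"z":-2.0,"spin":0,"grip":-1},{"x":0.65,"y":0,"z":-2.3,"spin":0,"grip":-1}])

```text
time: 5.4
position: [0.5537, -0.0476, -0.0103]
tool_rot: [0.555, 0.437, -0.555, 0.438]
force: [-1.1, -4.4, 5.2]
opening: -0.0
```

```bash
cat >> h.py <<'E'
def blank(p,s,box=(100,120,330,262)):
    hsv=cv2.cvtColor(p,cv2.COLOR_RGB2HSV); m=cv2.inRange(hsv,(14,150,40),(32,255,255)); q=np.zeros_like(m); x0,y0,x1,y1=box; q[y0:y1,x0:x1]=m[y0:y1,x0:x1]
    q=cv2.morphologyEx(q,cv2.MORPH_OPEN,np.ones((3,3)))
    k,l,st,ce=cv2.connectedComponentsWithStats(q); i=1+st[1:,4].argmax(); b=st[i]; print("blank box",b)
    v=b[1]+12; print("front",hf(wpl(b[0],v,.026,s)),"rear",hf(wpl(b[0]+b[2],v,.026,s)))
E
python3 - <<'E'
from h import *
p,d,s=prof((246,),(220,226,228,230,232,234)); blank(p,s,(100,185,320,245))
cv2.imwrite("pics/w4.png",p[...,::-1])
E
```

```text
TCP [-75.5   0.8 -10.3] F [-1.1 -4.4  5.2] op -0.0002193235019945706
246 [(220, -70.8, -12.9, 20.7), (226, -70.8, -9.4, 20.0), (228, -70.7, -7.8, 18.8), (230, -70.9, -9.7, 25.7), (232, -71.0, -9.8, 28.3), (234, -71.0, -9.4, 29.7)]
blank box [ 167  214   75   31 2144]
front [-32.9 -11.8  26. ] rear [-69.  -11.9  26. ]
```

View pics/w4.png

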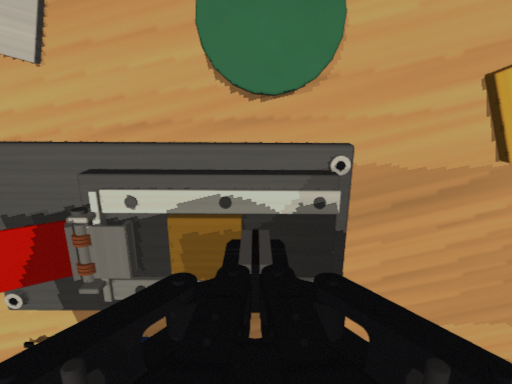

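The blank moved forward about 10 mm, but the tool reads about 5 N upward, so the tips are touching either the floor or the blank's edge. I'll back off at the same height to find out which.

Request:
drive_tool(motion=[{"x":0,"y":0,"z":0.5,"spin":0,"grip":-1},{"x":0,"y":0,"z":1.0,"spin":0,"grip":-1},{"x":0,"y":0,"z":1.5,"spin":0,"grip":-1},{"x":0,"y":0,"z":1.5,"spin":0,"grip":-1},{"x":0,"y":0,"z":1.5,"spin":0,"grip":-1}])

```text
time: 6.08
position: [0.5502, -0.0623, -0.0102]
tool_rot: [0.556, 0.437, -0.555, 0.438]
force: [-1.8, -2.6, 5.4]
opening: -0.002
```

Run:
```python
from h import *
p,d,s=prof((246,264,234,276),(220,226,227,228,229,230,231,232,234)); blank(p,s,(60,185,320,245))
print(d[205:235:3,150:300:10].shape)
v=222
for u in range(120,300,8):
    o,dd=wray(u,v,s); print(u,hf(o+dd*d[v,u]).tolist(),p[v,u].tolist())
```

```text
TCP [-90.7   0.8 -10.2] F [-1.8 -2.6  5.4] op -0.0015766009502715369
246 [(220, -86.0, -12.9, 20.5), (226, -85.9, -9.4, 20.0), (227, -85.9, -8.9, 20.1), (228, -85.9, -8.6, 20.5), (229, -85.9, -8.2, 20.8), (230, -86.1, -9.7, 25.7), (231, -86.1, -9.4, 26.0), (232, -86.1, -9.3, 27.1), (234, -86.2, -9.2, 29.1)]
264 [(220, -95.0, -12.5, 19.5), (226, -95.0, -9.5, 20.2), (227, -95.0, -9.1, 20.4), (228, -95.0, -8.5, 20.4), (229, -95.0, -7.9, 20.2), (230, -94.9, -9.4, 25.0), (231, -94.8, -9.7, 26.8), (232, -94.8, -9.6, 27.8), (234, -94.7, -9.6, 30.0)]
234 [(220, -79.9, -12.5, 19.7), (226, -79.8, -8.9, 18.8), (227, -79.9, -8.9, 20.0), (228, -79.9, -8.5, 20.4), (229, -79.9, -7.8, 20.0), (230, -79.9, -7.4, 20.4), (231, -79.8, -6.5, 19.7), (232, -79.8, -6.0, 19.8), (234, -79.9, -5.5, 21.0)]
276 [(220, -100.9, -13.0, 20.8), (226, -101.0, -9.4, 19.9), (227, -101.1, -8.8, 19.9), (228, -101.1, -8.3, 19.9), (229, -101.1, -7.7, 19.7), (230, -101.1, -7.4, 20.2), (231, -101.1, -6.8, 20.1), (232, -101.1, -6.3, 20.3), (234, -101.1, -5.0, 19.9)]
blank box [ 135  215   77   30 2252]
front [-32.5 -11.3  26. ]
[... 221 characters left out ...]
9, 29]
160 [-44.9, -14.0, 26.2] [128, 89, 29]
168 [-48.7, -14.0, 26.2] [129, 90, 29]
176 [-52.7, -14.3, 26.8] [128, 89, 29]
184 [-56.2, -13.7, 25.2] [128, 88, 29]
192 [-60.5, -14.6, 27.5] [128, 88, 29]
200 [-64.2, -14.3, 26.8] [129, 90, 31]
208 [-67.9, -14.1, 26.2] [119, 82, 27]
216 [-71.0, -11.8, 20.5] [48, 45, 43]
224 [-75.1, -12.1, 21.3] [47, 46, 43]
232 [-79.0, -11.9, 20.8] [47, 45, 43]
240 [-82.9, -11.5, 19.9] [46, 45, 42]
248 [-86.9, -11.4, 19.5] [47, 45, 42]
256 [-91.0, -11.4, 19.5] [46, 45, 42]
264 [-95.0, -11.8, 20.5] [39, 37, 35]
272 [-99.0, -11.8, 20.5] [37, 35, 33]
280 [-103.0, -11.5, 19.8] [37, 36, 33]
288 [-107.0, -11.8, 20.4] [37, 36, 34]
296 [-111.0, -11.6, 19.9] [37, 36, 34]
```

The force is the same away from the blank, so the shut tips touch the floor (z=20 mm) at TCP z = -10 mm. The real tip offset is therefore about 30 mm. I'll lift 2–3 mm, pre-push the blank another 8 mm, then rise.

Request:
drive_tool(motion=[{"x":-0.35,"y":0,"z":-0.6,"spin":0,"grip":-1},{"x":-0.35,"y":0,"z":-1.2,"spin":0,"grip":-1},{"x":-0.35,"y":0,"z":-1.7,"spin":0,"grip":-1},{"x":-0.35,"y":0,"z":-2.1,"spin":0,"grip":-1},{"x":-0.35,"y":0,"z":-2.3,"spin":0,"grip":-1}])

```text
time: 6.75
position: [0.5552, -0.0395, -0.0071]
tool_rot: [-0.555, -0.438, 0.555, -0.438]
force: [-0.3, -0.4, 0.4]
opening: 0.002
```

Run:
```python
from h import *
p,d,s=prof((246,264),(226,228,229,230,232)); blank(p,s,(60,185,320,245))
```

```text
TCP [-67.3   1.4  -7.1] F [-0.3 -0.4  0.4] op 0.0017732938081207906
246 [(226, -62.4, -7.6, 20.0), (228, -62.4, -6.7, 20.5), (229, -62.4, -6.0, 20.1), (230, -62.7, -9.1, 28.6), (232, -62.7, -8.9, 30.4)]
264 [(226, -71.7, -7.6, 20.2), (228, -71.7, -6.2, 19.3), (229, -71.7, -6.0, 20.3), (230, -71.5, -9.1, 28.5), (232, -71.4, -8.8, 30.2)]
blank box [ 169  211   74   34 2312]
front [-24.8 -11.6  26. ] rear [-61.2 -11.7  26. ]
```

Request:
drive_tool(motion=[{"x":-2.0,"y":0,"z":0.3,"spin":0,"grip":-1},{"x":-5.0,"y":0,"z":0.3,"spin":0,"grip":1},{"x":-5.0,"y":0,"z":-2.0,"spin":0,"grip":1},{"x":-5.0,"y":0,"z":-4.5,"spin":0,"grip":1},{"x":-5.0,"y":0,"z":-4.5,"spin":0,"grip":1}])

```text
time: 7.42
position: [0.5659, 0.0051, 0.043]
tool_rot: [0.555, 0.438, -0.555, 0.438]
force: [-0.4, -0.4, -0.1]
opening: 0.845
```

Run:
```python
from h import *
p,d,s=prof((),()); blank(p,s,(150,150,400,240))
for u,v in(("L",0),("R",1)):
    pass
# finger points: closer than 60 mm above floor
for v in range(228,300,8):
    row=[]
    for u in range(60,460,6):
        if d[v,u]>0:
            P=hf((lambda o,dd:o+dd*d[v,u])(*wray(u,v,s)))
            if P[2]>62: row.append((u,*P.round().astype(int).tolist()))
    print(v,row)
cv2.imwrite("pics/w5.png",p[...,::-1])
```

```text
TCP [-21.4   1.4  43. ] F [-0.4 -0.4 -0.1] op 0.8450462677461072
blank box [ 260  185   56   50 2674]
front [-24.5  -9.2  26. ] rear [-60.9  -9.3  26. ]
228 []
236 []
244 [(162, 20, -8, 93), (168, 17, -8, 92), (174, 15, -8, 91), (330, -57, -4, 84), (336, -57, -9, 93), (342, -60, -9, 93), (348, -62, -9, 93)]
252 [(144, 28, -5, 93), (150, 25, -5, 94), (156, 20, -8, 100), (162, 18, -9, 101), (168, 15, -8, 100), (174, 15, -4, 93), (180, 15, 2, 81), (330, -57, 0, 84), (336, -57, -5, 93), (342, -58, -9, 100), (348, -60, -9, 102), (354, -62, -9, 101), (360, -68, -5, 94), (366, -70, -6, 94)]
260 [(138, 28, -4, 100), (144, 26, -5, 101), (150, 20, -9, 108), (156, 18, -8, 107), (162, 16, -9, 108), (168, 15, -5, 101), (174, 15, -1, 94), (180, 15, 5, 83), (330, -57, 4, 84), (336, -57, -1, 94), (342, -57, -6, 103), (348, -58, -9, 107), (354, -60, -9, 108), (360, -62, -10, 108), (366, -68, -5, 101), (372, -71, -5, 100)]
268 [(132, 28, -4, 106), (138, 26, -4, 106), (144, 21, -9, 114), (150, 18, -9, 114), (156, 16, -9, 114), (162, 15, -7, 111), (168, 15, -2, 102), (174, 15, 3, 94), (180, 15, 8, 85), 
[... 1064 characters left out ...]
0, 126)]
292 [(60, 41, -11, 132), (66, 38, -11, 132), (72, 38, -10, 130), (78, 37, -9, 129), (108, 26, -10, 131), (114, 25, -9, 130), (120, 22, -10, 130), (126, 20, -10, 131), (132, 18, -10, 131), (138, 16, -11, 131), (144, 15, -10, 130), (150, 17, -2, 120), (156, 15, -1, 118), (162, 15, 3, 112), (168, 15, 8, 105), (174, 15, 13, 98), (336, -57, 12, 98), (342, -57, 6, 107), (348, -57, 2, 113), (354, -58, -2, 119), (360, -59, -4, 121), (366, -57, -10, 130), (372, -59, -10, 130), (378, -62, -9, 129), (384, -63, -10, 131), (390, -65, -10, 130), (396, -67, -10, 130), (402, -69, -10, 130), (432, -79, -10, 130), (438, -81, -10, 130), (444, -81, -11, 132), (450, -82, -12, 133), (456, -85, -12, 132)]
```

View pics/w5.png

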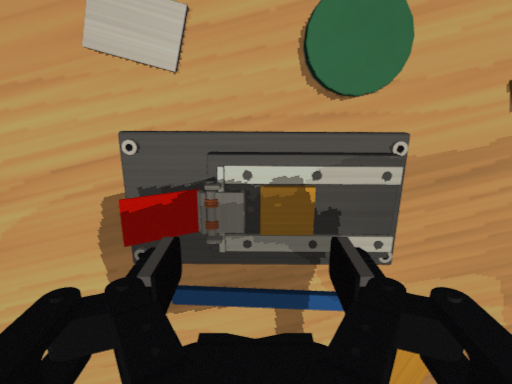

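Wrist view: the blank is at (288,210), the left finger is over the tail and the right finger is behind the blank. The jaws were still opening at 0.845. Next I'll open fully, descend until the tail is pressed, and stop a few mm above the floor.

Request:
drive_tool(motion=[{"x":0,"y":0,"z":0,"spin":0,"grip":1},{"x":1.5,"y":0,"z":0,"spin":0,"grip":1},{"x":3.0,"y":0,"z":0,"spin":0,"grip":1},{"x":4.5,"y":0,"z":0,"spin":0,"grip":1},{"x":5.5,"y":0,"z":0,"spin":0,"grip":1}])

```text
time: 8.1
position: [0.5651, 0.0039, -0.0135]
tool_rot: [-0.555, -0.438, 0.556, -0.437]
force: [-0.4, 0.3, 5.6]
opening: 1.001
```

Run:
```python
from h import *
p,d,s=prof((),()); blank(p,s,(150,150,360,240))
for v in range(232,262,5):
    row=[]
    for u in list(range(120,190,5))+list(range(320,380,5)):
        P=hf((lambda o,dd:o+dd*d[v,u])(*wray(u,v,s)))
        row.append((u,*P.round().astype(int).tolist()))
    print(v,row)
cv2.imwrite("pics/w6.png",p[...,::-1])
```

```text
TCP [-22.8   1.9 -13.5] F [-0.4  0.3  5.6] op 1.0013638732687016
blank box [ 259  215   77   25 1894]
front [-24.4 -11.9  26. ] rear [-60.7 -11.9  26. ]
232 [(120, 37, -13, 35), (125, 34, -14, 36), (130, 34, -12, 33), (135, 32, -12, 32), (140, 29, -12, 32), (145, 28, -11, 31), (150, 26, -11, 30), (155, 24, -11, 30), (160, 22, -10, 27), (165, 20, -10, 27), (170, 18, -9, 26), (175, 14, -12, 31), (180, 12, -11, 30), (185, 9, -11, 31), (320, -53, -10, 26), (325, -56, -9, 26), (330, -58, -10, 27), (335, -62, -6, 19), (340, -64, -7, 21), (345, -67, -6, 19), (350, -70, -7, 20), (355, -72, -7, 20), (360, -74, -7, 20), (365, -77, -7, 20), (370, -79, -7, 20), (375, -82, -6, 20)]
237 [(120, 37, -11, 35), (125, 36, -10, 34), (130, 33, -11, 35), (135, 32, -10, 32), (140, 30, -9, 32), (145, 28, -9, 31), (150, 26, -8, 30), (155, 24, -8, 29), (160, 22, -7, 28), (165, 20, -7, 26), (170, 18, -7, 26), (175, 14, -8, 30), (180, 12, -9, 31), (185, 9, -9, 31), (320, -53, -7, 26), (325, -56, -7, 26), (330, -58, -7, 26), (335, -62, -4, 20), (340, -65, -4, 20), (345, -67, -4, 20), (350, -70, -4, 20), (355, -7
[... 1415 characters left out ...]
26), (330, -59, 1, 26), (335, -63, 4, 20), (340, -65, 4, 21), (345, -68, 4, 22), (350, -65, -4, 36), (355, -66, -7, 41), (360, -66, -9, 44), (365, -68, -9, 44), (370, -70, -8, 44), (375, -76, -4, 36)]
257 [(120, 38, -2, 36), (125, 33, -4, 42), (130, 31, -5, 42), (135, 26, -8, 48), (140, 24, -8, 49), (145, 22, -8, 47), (150, 20, -8, 48), (155, 20, -5, 42), (160, 20, -1, 35), (165, 21, 3, 28), (170, 19, 4, 26), (175, 16, 3, 27), (180, 12, 1, 31), (185, 16, 14, 8), (320, -54, 4, 25), (325, -56, 3, 27), (330, -59, 3, 27), (335, -63, 7, 20), (340, -66, 7, 20), (345, -68, 7, 21), (350, -65, -2, 37), (355, -65, -6, 43), (360, -66, -8, 47), (365, -67, -8, 48), (370, -69, -9, 49), (375, -71, -9, 49)]
```

View pics/w6.png

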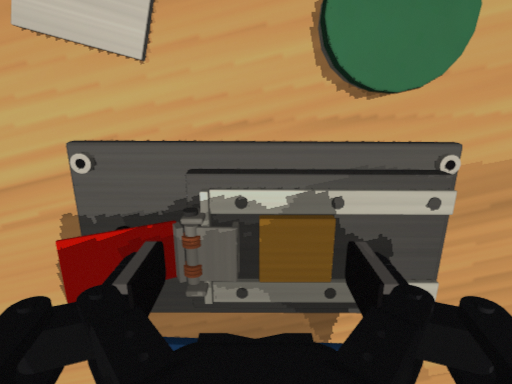

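The left finger is on the tail (5.6 N, just starting to press). The right finger's face is 4 mm behind the blank's rear edge. I'll press about 8 mm further.

Request:
drive_tool(motion=[{"x":0.2,"y":0,"z":0,"spin":0,"grip":1},{"x":0.4,"y":0,"z":0,"spin":0,"grip":1},{"x":0.6,"y":0,"z":0,"spin":0,"grip":1},{"x":0.8,"y":0,"z":0,"spin":0,"grip":1},{"x":0.8,"y":0,"z":0,"spin":0,"grip":1}])

```text
time: 8.78
position: [0.5653, 0.0038, -0.0196]
tool_rot: [-0.555, -0.438, 0.556, -0.438]
force: [-6.3, -2.6, 8.3]
opening: 0.998
```

```bash
cat > chk.py <<'E'
from h import *
p,d,s=prof((),()); blank(p,s,(110,150,360,240))
def med(u,v):
    o,dd=wray(u,v,s); return hf(o+dd*np.median(d[v-1:v+2,u-1:u+2])).tolist()
for v in (226,234): print(v,[(u,*med(u,v)) for u in range(20,270,10)])
cv2.imwrite("pics/cur.png",p[...,::-1])
E
python3 chk.py
```

```text
TCP [-22.9   1.7 -19.6] F [-6.3 -2.6  8.3] op 0.9975208723668803
blank box [ 259  220   80   20 1579]
front [-24.5 -12.2  26. ] rear [-60.6 -12.3  26. ]
226 [(20, 103.9, -4.1, 0.6), (30, 98.8, -4.0, 0.2), (40, 93.4, -4.0, 0.2), (50, 87.9, -4.1, 0.4), (60, 82.5, -4.1, 0.4), (70, 77.4, -3.9, -0.1), (80, 66.9, -7.4, 8.1), (90, 62.0, -7.3, 7.9), (100, 56.8, -7.4, 8.0), (110, 51.5, -7.5, 8.4), (120, 46.3, -7.5, 8.4), (130, 34.2, -14.4, 24.5), (140, 29.8, -14.2, 23.9), (150, 25.3, -14.1, 23.7), (160, 20.9, -14.0, 23.4), (170, 16.5, -13.6, 22.6), (180, 9.0, -18.3, 33.6), (190, 4.6, -18.6, 34.3), (200, 0.7, -18.0, 32.8), (210, -1.4, -12.4, 19.7), (220, -6.2, -12.5, 20.0), (230, -10.9, -12.6, 20.1), (240, -15.6, -12.7, 20.4), (250, -20.3, -12.7, 20.4), (260, -24.9, -15.2, 26.1)]
234 [(20, 105.6, 0.9, -0.2), (30, 99.6, 0.6, 0.5), (40, 94.0, 0.5, 0.7), (50, 88.9, 0.7, 0.2), (60, 83.7, 0.9, -0.2), (70, 58.3, -13.0, 30.2), (80, 54.5, -12.6, 29.3), (90, 50.5, -12.3, 28.7), (100, 46.7, -11.8, 27.6), (110, 42.3, -11.7, 27.4), (120, 38.2, -11.4, 26.6), (130, 34.1, -10.9, 25.5), (140, 29.7, -10.7, 25.1), (150, 25.6, -10.2, 24.1), (160, 21.3, -9.8, 23.2), (170, 16.7, -9.7, 22.9), (180, 11.2, -11.3, 26.3), (190, 5.7, -13.3, 30.7), (200, 1.3, -13.3, 30.7), (210, -1.4, -8.5, 20.2), (220, -6.1, -8.6, 20.4), (230, -10.9, -9.0, 21.2), (240, -15.6, -8.5, 20.1), (250, -20.3, -8.5, 20.0), (260, -24.9, -11.3, 26.3)]
```

The tail slope gives clip ≈0.34. I'll press 3 mm more for margin before pushing.

Request:
drive_tool(motion=[{"x":0.1,"y":0,"z":0,"spin":0,"grip":1},{"x":0.2,"y":0,"z":0,"spin":0,"grip":1},{"x":0.3,"y":0,"z":0,"spin":0,"grip":1},{"x":0.3,"y":0,"z":0,"spin":0,"grip":1},{"x":0.3,"y":0,"z":0,"spin":0,"grip":1}])

```text
time: 9.45
position: [0.5652, 0.0033, -0.0222]
tool_rot: [-0.555, -0.438, 0.556, -0.438]
force: [-7.7, -9.2, 15.7]
opening: 0.995
```

```bash
python3 chk.py
```

```text
TCP [-23.4   1.6 -22.2] F [-7.7 -9.2 15.7] op 0.9947115268084669
blank box [ 258  222   81   18 1372]
front [-24.5 -12.4  26. ] rear [-60.4 -12.5  26. ]
226 [(20, 101.3, -5.3, 0.6), (30, 96.1, -5.2, 0.4), (40, 91.0, -5.1, 0.2), (50, 85.6, -5.2, 0.3), (60, 80.5, -5.1, 0.0), (70, 61.3, -14.1, 21.3), (80, 56.6, -14.2, 21.5), (90, 52.0, -14.3, 21.7), (100, 47.7, -14.1, 21.3), (110, 42.9, -14.3, 21.5), (120, 38.9, -13.8, 20.5), (130, 34.0, -14.1, 21.1), (140, 29.4, -14.1, 21.2), (150, 24.8, -14.2, 21.4), (160, 20.2, -14.3, 21.4), (170, 15.7, -14.2, 21.2), (180, 7.9, -19.3, 33.4), (190, 3.8, -19.4, 33.4), (200, 1.0, -16.4, 26.4), (210, -2.4, -13.6, 19.9), (220, -7.0, -13.9, 20.4), (230, -11.6, -13.8, 20.3), (240, -16.2, -13.8, 20.2), (250, -20.8, -13.7, 20.0), (260, -25.3, -15.8, 25.0)]
234 [(20, 102.6, -0.5, 0.2), (30, 96.8, -0.8, 0.8), (40, 92.0, -0.5, 0.1), (50, 86.3, -0.7, 0.5), (60, 81.3, -0.4, -0.0), (70, 61.6, -10.4, 21.9), (80, 56.7, -10.7, 22.4), (90, 52.1, -10.7, 22.4), (100, 47.3, -10.9, 22.8), (110, 42.9, -10.8, 22.6), (120, 38.5, -10.7, 22.4), (130, 34.2, -10.4, 21.8), (140, 29.6, -10.5, 21.9), (150, 25.1, -10.3, 21.6), (160, 20.4, -10.5, 21.9), (170, 14.2, -12.9, 27.1), (180, 9.1, -14.2, 29.9), (190, 4.9, -14.1, 29.7), (200, 1.2, -12.4, 26.1), (210, -2.2, -9.6, 19.9), (220, -6.9, -9.8, 20.2), (230, -11.5, -9.9, 20.4), (240, -16.2, -9.9, 20.4), (250, -20.8, -9.8, 20.1), (260, -25.3, -12.6, 26.3)]
```

The tail is now level (clip ≈0.5) and the jaw is raised. The blank is still outside at centre x≈-42. Now the push, with a slight 0.5 mm lift.

Request:
drive_tool(motion=[{"x":-0.05,"y":0,"z":-0.4,"spin":0,"grip":1},{"x":-0.05,"y":0,"z":-0.8,"spin":0,"grip":1},{"x":-0.05,"y":0,"z":-1.2,"spin":0,"grip":1},{"x":-0.05,"y":0,"z":-1.6,"spin":0,"grip":1},{"x":-0.05,"y":0,"z":-2.0,"spin":0,"grip":1}])

```text
time: 10.12
position: [0.5712, 0.0231, -0.0218]
tool_rot: [0.556, 0.437, -0.555, 0.438]
force: [-1.0, -5.4, 6.7]
opening: 0.998
```

```bash
python3 chk.py
```

```text
TCP [ -2.7   0.5 -21.8] F [-1.  -5.4  6.7] op 0.9980243778732207
blank box [ 270  224   81   16 1280]
front [ -9.2 -12.3  26. ] rear [-45.3 -12.4  26. ]
226 [(20, 122.5, -6.1, 0.4), (30, 117.2, -6.1, 0.4), (40, 112.4, -5.9, -0.3), (50, 106.5, -6.2, 0.5), (60, 101.5, -6.0, 0.0), (70, 95.9, -6.2, 0.4), (80, 90.5, -6.2, 0.5), (90, 85.6, -5.9, -0.3), (100, 80.1, -6.0, 0.0), (110, 70.7, -9.4, 8.1), (120, 65.2, -9.8, 8.9), (130, 60.4, -9.6, 8.5), (140, 55.3, -9.8, 8.8), (150, 50.3, -9.7, 8.5), (160, 45.2, -9.8, 8.9), (170, 40.2, -9.8, 8.8), (180, 35.2, -9.7, 8.6), (190, 30.1, -9.8, 8.8), (200, 25.2, -9.6, 8.4), (210, 20.1, -9.9, 9.0), (220, 15.1, -9.7, 8.5), (230, 8.0, -19.7, 32.2), (240, 3.8, -19.4, 31.4), (250, -0.3, -17.1, 26.0), (260, -4.8, -14.7, 20.4)]
234 [(20, 123.7, -1.4, 0.2), (30, 118.3, -1.4, 0.1), (40, 112.9, -1.4, 0.2), (50, 107.5, -1.5, 0.2), (60, 102.3, -1.3, -0.1), (70, 96.8, -1.5, 0.2), (80, 91.4, -1.5, 0.2), (90, 85.7, -1.7, 0.8), (100, 80.8, -1.4, -0.1), (110, 71.6, -4.8, 7.4), (120, 59.6, -11.3, 21.9), (130, 54.7, -11.6, 22.5), (140, 50.2, -11.5, 22.2), (150, 45.7, -11.4, 22.0), (160, 41.2, -11.3, 21.8), (170, 36.6, -11.2, 21.6), (180, 32.0, -11.4, 21.9), (190, 27.5, -11.1, 21.3), (200, 22.8, -11.2, 21.6), (210, 18.2, -11.2, 21.5), (220, 13.0, -13.5, 26.4), (230, 7.9, -16.7, 33.6), (240, 3.8, -16.7, 33.7), (250, -0.3, -12.9, 25.3), (260, -4.9, -10.5, 19.8)]
```

Request:
drive_tool(motion=[{"x":0,"y":0,"z":-0.2,"spin":0,"grip":1},{"x":0,"y":0,"z":-0.4,"spin":0,"grip":1},{"x":0,"y":0,"z":-0.6,"spin":0,"grip":1},{"x":0,"y":0,"z":-0.7,"spin":0,"grip":1},{"x":0,"y":0,"z":-0.8,"spin":0,"grip":1}])

```text
time: 10.8
position: [0.5729, 0.0309, -0.0219]
tool_rot: [0.556, 0.437, -0.555, 0.438]
force: [-1.0, -3.8, 5.4]
opening: 0.997
```

```bash
python3 chk.py
```

```text
TCP [  5.3   0.6 -21.9] F [-1.  -3.8  5.4] op 0.9971170953070077
blank box [ 270  224   81   16 1283]
front [ -1.2 -12.3  26. ] rear [-37.3 -12.3  26. ]
226 [(20, 130.7, -5.9, 0.0), (30, 125.4, -5.9, -0.0), (40, 120.1, -5.9, 0.0), (50, 114.7, -5.9, 0.0), (60, 109.2, -6.0, 0.3), (70, 103.9, -6.0, 0.3), (80, 98.4, -6.2, 0.6), (90, 93.3, -6.0, 0.2), (100, 88.0, -6.0, 0.2), (110, 82.7, -6.0, 0.1), (120, 77.3, -6.1, 0.3), (130, 68.5, -9.4, 8.2), (140, 63.3, -9.6, 8.6), (150, 58.5, -9.3, 8.0), (160, 53.4, -9.4, 8.1), (170, 48.1, -9.8, 9.0), (180, 43.1, -9.8, 8.9), (190, 38.1, -9.8, 9.0), (200, 33.2, -9.5, 8.1), (210, 28.0, -9.9, 9.3), (220, 23.0, -9.9, 9.1), (230, 18.0, -9.8, 8.9), (240, 13.0, -9.6, 8.3), (250, 7.6, -19.6, 31.9), (260, 3.4, -19.4, 31.5)]
234 [(20, 131.6, -1.3, 0.2), (30, 126.0, -1.5, 0.5), (40, 120.9, -1.3, 0.2), (50, 115.4, -1.4, 0.3), (60, 109.6, -1.7, 0.9), (70, 104.9, -1.2, -0.1), (80, 99.3, -1.4, 0.3), (90, 93.9, -1.5, 0.4), (100, 88.6, -1.4, 0.2), (110, 83.3, -1.3, 0.1), (120, 77.8, -1.6, 0.5), (130, 68.9, -5.2, 8.5), (140, 58.3, -11.3, 22.0), (150, 53.7, -11.3, 22.0), (160, 49.2, -11.2, 21.7), (170, 44.6, -11.1, 21.5), (180, 40.0, -11.3, 21.8), (190, 35.4, -11.1, 21.5), (200, 30.9, -11.1, 21.4), (210, 26.2, -11.1, 21.5), (220, 21.6, -11.1, 21.3), (230, 17.0, -11.2, 21.6), (240, 12.1, -13.4, 26.5), (250, 7.6, -16.8, 34.0), (260, 3.4, -16.6, 33.5)]
```

Request:
drive_tool(motion=[{"x":0,"y":0,"z":-0.1,"spin":0,"grip":1},{"x":0,"y":0,"z":-0.15,"spin":0,"grip":1},{"x":0,"y":0,"z":-0.2,"spin":0,"grip":1},{"x":0,"y":0,"z":-0.2,"spin":0,"grip":1},{"x":0,"y":0,"z":-0.2,"spin":0,"grip":1}])

```text
time: 11.48
position: [0.573, 0.0317, -0.022]
tool_rot: [-0.555, -0.437, 0.556, -0.438]
force: [-1.8, -18.0, 8.1]
opening: 0.998
```

```bash
python3 chk.py | head -3
```

```text
TCP [  6.    0.8 -22. ] F [ -1.8 -18.    8.1] op 0.9981985232878918
blank box [ 272  224   80   16 1266]
front [ -1.3 -12.2  26. ] rear [-36.9 -12.2  26. ]
```

The push force jumped to 18 N with only 0.7 mm of motion, so the blank is against the stop. I'll back the pushing finger off 3–4 mm with the tail still held, and confirm before releasing.

Request:
drive_tool(motion=[{"x":0,"y":0,"z":0.1,"spin":0,"grip":1},{"x":0,"y":0,"z":0.3,"spin":0,"grip":1},{"x":0,"y":0,"z":0.5,"spin":0,"grip":1},{"x":0,"y":0,"z":0.5,"spin":0,"grip":1},{"x":0,"y":0,"z":0.5,"spin":0,"grip":1}])

```text
time: 12.15
position: [0.5718, 0.0282, -0.0224]
tool_rot: [0.556, 0.437, -0.555, 0.438]
force: [1.5, 0.9, 4.1]
opening: 0.996
```

```bash
python3 chk.py | head -3
```

```text
TCP [  2.5   1.1 -22.4] F [1.5 0.9 4.1] op 0.9960279398294184
blank box [ 264  224   81   16 1277]
front [ -1.4 -12.1  26. ] rear [-37.3 -12.1  26. ]
```

The blank stayed home with the finger 3.5 mm behind it. Now I'll release the tail slowly, straight up.

Request:
drive_tool(motion=[{"x":-0.4,"y":0,"z":0,"spin":0,"grip":1},{"x":-0.8,"y":0,"z":0,"spin":0,"grip":1},{"x":-1.4,"y":0,"z":0,"spin":0,"grip":1},{"x":-2.2,"y":0,"z":0,"spin":0,"grip":1},{"x":-3.2,"y":0,"z":0,"spin":0,"grip":1}])

```text
time: 12.82
position: [0.5712, 0.0282, 0.01]
tool_rot: [-0.555, -0.438, 0.556, -0.437]
force: [0.8, -0.2, -0.1]
opening: 1.002
```

Request:
drive_tool(motion=[{"x":-2,"y":0,"z":0,"spin":0,"grip":1},{"x":-5,"y":0,"z":0,"spin":0,"grip":1},{"x":-8,"y":0,"z":0,"spin":0,"grip":1},{"x":-10,"y":0,"z":0,"spin":0,"grip":1},{"x":-10,"y":0,"z":0,"spin":0,"grip":1}])

```text
time: 13.45
position: [0.5723, 0.0282, 0.1112]
tool_rot: [0.556, 0.437, -0.555, 0.438]
force: [0.6, -0.8, -1.0]
opening: 0.998
```

```bash
python3 chk.py | head -3
python3 - <<'E'
from h import *
s=env.state(); p,d=snapshot("wrist")
v0=int(170)
def med(u,v):
    o,dd=wray(u,v,s); return hf(o+dd*np.median(d[v-1:v+2,u-1:u+2])).tolist()
for v in(175,190): print(v,[(u,*med(u,v)) for u in range(150,340,8)])
cv2.imwrite("pics/w9.png",p[...,::-1])
E
```

```text
TCP [  2.6   0.6 111.2] F [ 0.6 -0.8 -1. ] op 0.9984966273323115
blank box [260 166  41  38 996]
front [-1.5 -6.  26. ] rear [-37.1  -6.   26. ]
175 [(150, 102.5, -1.7, 0.0), (158, 94.8, -1.8, 0.3), (166, 87.3, -1.8, 0.0), (174, 79.5, -1.9, 0.5), (182, 70.1, -3.7, 8.2), (190, 57.2, -9.7, 33.1), (198, 50.8, -9.3, 31.4), (206, 44.4, -8.9, 29.8), (214, 37.8, -8.5, 27.7), (222, 31.1, -8.3, 26.9), (230, 24.3, -7.9, 25.2), (238, 17.5, -7.4, 23.4), (246, 10.3, -9.5, 31.8), (254, 3.5, -9.4, 31.5), (262, -3.2, -9.9, 33.4), (270, -9.8, -10.2, 34.7), (278, -17.1, -8.2, 26.1), (286, -24.1, -8.0, 25.5), (294, -30.9, -8.2, 26.4), (302, -38.8, -6.7, 19.9), (310, -45.8, -6.8, 20.3), (318, -52.8, -6.8, 20.3), (326, -59.9, -6.8, 20.1), (334, -67.1, -6.7, 19.8)]
190 [(150, 104.0, 13.2, -0.3), (158, 96.2, 13.1, -0.1), (166, 88.3, 12.9, 0.5), (174, 80.6, 12.9, 0.4), (182, 71.1, 10.8, 7.7), (190, 57.8, 3.2, 33.8), (198, 51.5, 3.8, 31.6), (206, 44.8, 4.2, 30.4), (214, 38.3, 4.9, 28.0), (222, 31.4, 5.0, 27.5), (230, 24.6, 5.7, 25.2), (238, 17.7, 6.1, 23.8), (246, 10.4, 4.2, 30.0), (254, 3.5, 3.9, 31.1), (262, -3.3, 3.2, 33.5), (270, -10.0, 2.6, 35.4), (278, -17.4, 5.3, 26.3), (286, -24.4, 5.2, 26.5), (294, -31.4, 5.3, 26.1), (302, -39.3, 7.0, 20.3), (310, -46.4, 6.8, 20.8), (318, -53.7, 7.0, 20.1), (326, -60.9, 7.1, 19.9), (334, -68.0, 7.0, 20.0)]
```

View pics/w9.png

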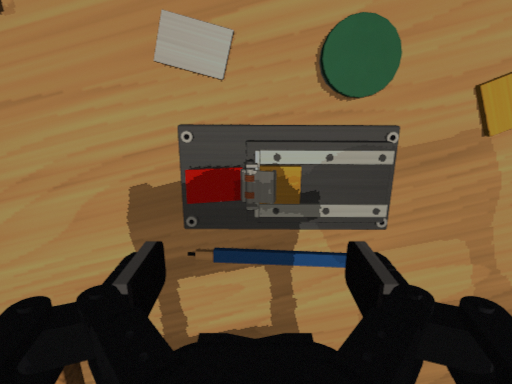

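The jaw rests on the blank at (280,185). The tail slope of 0.24 gives clip ≈0.28. The blank is flat and home, and the gripper is clear.

```bash
python3 -c "
from bench import finish_job; print(finish_job())"
```

```text
the job is handed in; nothing more can be done
None
```

The blank is loaded and clamped, and I handed the job in at about 13.5 s of the 45 s allowed. `finish_job` reports no verdict, so this rests on my own checks.

**What I did**
- I first nudged the blank forward about 18 mm with the shut fingers, stopping well short of the jaw, so that both fingertips could reach their places.
- One finger then pressed the red tail level (clip about 0.5 rad) while the blank was still outside the jaw. With the tail held down, the other finger pushed the blank home.
- The push force jumped to 18 N when the blank met the stop. I backed the pushing finger off 3.5 mm, then lifted straight up so the jaw closed.

**Last checks**
- **Blank:** its top face is level at about 26 mm, and its rear edge is within about 1 mm of the home position.
- **Clip:** about 0.28 rad from the slope of the tail, with the jaw resting on the brass.
- **Robot:** well clear, with no contact force.
- **Other things on the bench:** nothing else looked moved in the last picture, but I did not measure each item.

**What disagreed**
- The real fingertips sit about 30 mm short of the reported tool point when shut (about 44 mm when open). My first push therefore passed above the blank without touching it.
- I corrected for this using camera depth and a 5 N touch on the channel floor. Camera depth alone put the shut offset nearer 35 mm, so I used the floor touch.
- My estimate of the stop position differed by about 1.5 mm between views. The force jump at the stop settled it.

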